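# Fold the tea box lid over and tuck it beneath its lip

### The job

Close the tea box: with a fingertip, fold its sprung wooden lid over until it lies flat, and while pressing it down push it by the dark ledge towards the steel lip until its edge is tucked beneath the lip, fully home, so that it stays shut when you let go. Push gently and pinch or lift nothing: the box stays standing where it is, and the things around it are left alone.

Things in the scene. Friction and masses are not known exactly. Their poses are not given: they have to be found in the camera images.
- tea_box: Open green metal box of tea sachets, 150 mm long (own x), 120 mm wide (own y), rim 50 mm high, 1.6 to 2.5 kg, standing loose on the worktop. Origin: centre of its underside, z up. Its +x points to the hinge side, away from the robot within 30 degrees; its -x to the lip side, towards the robot. Deck under the hinge at x = 36 to 72 mm; slot plates at y = +-60 mm, 60.5 mm high.
- lip_edge (a point): Middle of the inner lower edge of the flat steel lip that runs along the box's -x edge: box x = -57.5 mm, 62.5 mm above the worktop. From here a lead-in ramp rises inwards to 71 mm at x = -50 mm; the lip is closed by an upright at x = -75 mm. The lid lying flat has its top face at 56.5 mm, so 6 mm are free between it and the lip. Axes as the box's.
- lid (a joint): Angle of the lid about its hinge bar (along the box's y): 0 = flat on the rim, 1.57 = upright, larger = leaning away from the lip; stops at 0 and 2.1. Begins at 1.35 to 1.95. A weak spring lifts it: flat but not tucked it rises again to about 0.85; about 2 N down behind the ledge holds it flat. Tucked, it rests against the lip from below at about 0.05.
- lid_slide (a joint): How far the hinge bar has been slid in its slots along the box's -x, towards the lip: 0 = away, 0.030 m = home (hard stop). Begins at 0 to 0.003; takes 3 to 4 N to slide and stays where left. At 0 the flat lid's edge is 18.5 mm short of the lip (11 mm short of the ramp): it folds down freely only while the slide is below 0.010. Home, the edge is 11.5 mm under the lip.
- lid_hinge (a point): Centre of the hinge bar, on the hinge axis, 54.5 mm above the worktop, at box x = 71 mm less the slide. Its axes are the lid's; at angle 0 they agree with the box's. The lid is a light wooden board reaching 110 mm from this axis to its free edge, 108 mm wide, 4 mm thick (2 mm either side of the axis plane).
- push_point (a point): Point on the lid's outer face (upper when shut) at mid-width, 72 mm from the hinge axis, at the foot of the dark ledge on its hinge side. The ledge is a dark wooden bar 64 mm wide, 12 mm thick (72 to 84 mm from the axis), 10 mm high. A fingertip between it and the hinge pushes the lid towards the lip. Axes as the lid's: z is the outward normal, -x points to the free edge.
- lid_edge_mid (a point): Middle of the lid's free edge, on its outer face, 110 mm from the hinge axis.
- tea_carton: Bystander: upright tea carton 50x64x107 mm, beside the box. Origin: centre of its underside.
- spice_jar: Bystander: red-capped spice jar, 45 mm across, 109 mm high, beside the box. Origin: centre of its underside.
- striped_mug: Bystander: white mug with red stripes, 83x120x101 mm. Origin: centre of its underside.
- green_lid_pot: Bystander: low pot with a green lid, 71 mm across, 55 mm high. Origin: centre of its underside.
- leaf_mug: Bystander: stoneware mug with a leaf pattern, 91x117x85 mm. Origin: centre of its underside.

How it is judged (in metres and radians):
On the way, in this order (a step that is already met when the one before it is completed fails the run):
1. the lid is folded over flat in front of the lip, not yet under it (value of joint lid below 0.12 rad and value of joint lid_slide below 0.018 m), for 0.05 s.
2. the lid's edge is tucked beneath the lip, fully home (value of joint lid below 0.1 rad and value of joint lid_slide above 0.024 m), for 0.2 s.
At the end, for the whole second after the job is handed in: The lid lies shut (below 0.1 rad) with its slide at least 24 of 30 mm home and its edge at least 5 mm beneath the lip, held there by the lip alone; the box stands flat on the worktop at rest (all of step 2 and x of lid_edge_mid in the frame of tea_box below -0.0625 m and z of lid_edge_mid in the frame of tea_box below 0.064 m and height (world z) of tea_box below 0.006 m and angle between tea_box's own z axis and vertical below 0.05 rad and linear speed of tea_box below 0.01 m/s); the robot touches nothing.
It fails at once if the tea box is shoved more than 30 mm from its place (distance of tea_box from where it was at the start of the episode above 0.03 m).
It fails at once if the tea box is lifted or tipped (height (world z) of tea_box above 0.01 m or angle between tea_box's own z axis and vertical above 0.12 rad).
It fails at once if the fingers press on the tea box or its lid with more than 40 N (contact force between the fingers and tea_box above 40 N).
It fails at once if a bystander is moved more than 20 mm or lifted (distance of any of tea_carton, spice_jar, striped_mug, green_lid_pot, leaf_mug from where it was at the start of the episode above 0.02 m).
It fails at once if a bystander is tipped (angle between any of tea_carton, spice_jar, striped_mug, green_lid_pot, leaf_mug's own z axis and vertical above 0.3 rad).
It also fails if it takes over 38 s, if anything falls off the work surface, if the arm or the gripper's body presses on something with over 40 N, if the wrist force passes 120 N, or if a joint passes its speed limit or range.

### The arm

A 6-joint arm with a two-finger parallel gripper is mounted at the origin on a cart in front of the work surface, level with it; the furniture and walls round the work are solid. World frame = base frame: x ahead of the robot, y to its left, z up, the work surface at z = 0. Lengths are in mm, angles in rad, forces in N, time in s.
With the tool pointing down it reaches from about 350 to 775 mm from the base axis. Payload 7.3 kg.
Tool frame: the origin (TCP) lies at the very end of the fingers, on their centre line; the grasp point (between the pads) lies bot.grip_point_offset behind it (bot.grip_point_offset is the distance from the TCP to the grasp point, in mm); z points along the fingers, y is the line along which they close (so a half turn about z gives the same grasp; the last joint's range is limited). The gripper opens to 92 mm and grips with 3 to 60 N. Pads are 19 mm wide; open, the fingers measure 130 mm over their backs; the gripper's body (75 mm by 190 mm) begins 47 mm behind the grasp point.
Start: joints at [-1.38, 0.342, 1.524, -0, 1.275, -0.146], TCP at [173.519, -495.516, 226.741] pointing down, gripper open.
Joint ranges: [-2.53, 2.53], [-0.77, 2.02], [0.04, 2.7], [-1, 4.14], [0.28, 2.66], [-3.11, 3.11]. Speed limits (rad/s): [2.57, 2.57, 3.14, 3.14, 3.14, 3.14].

### API

Orientations are given as [roll, pitch, yaw] about the fixed x, y, z axes, in that order (R = Rz(yaw) Ry(pitch) Rx(roll)).
In Python, from plant import bot gives the robot as it stands. The module is installed in compiled form; this text tells all that it offers.
- The arm moves only by the tool carry_out, never from a script. Its argument "plan" is a list of rows, each an object of numbers: "tx", "ty", "tz": the shift along the world's x, y, z in mm; "rx", "ry", "rz": the turn, a rotation vector about the world's x, y, z in rad. A call has 1 to 12 rows; each row shifts and turns the commanded pose from where the row before left it; what a row does not reach is not made up. A row lasts 1/10 s, in which the tool goes at most 50 mm and 8.59 degrees, less where a joint would pass 70% of its speed; a pose out of reach is approached as far as the arm can. A call with a gripper value outside its range is refused whole. "gripper" is the closure, from 0 (fully open) to 1 (shut), set as the call begins (left out, the last holds). The fingers move at their own pace and stop on an object; the grip force is fixed at half the most. Time passes only in rows, so rows that do not move let the fingers close. It gives the time, the measured TCP pose, the force, the opening and the grip force at its end, in the units of the state.
- bot.get_obs(): the state, without advancing time (a new reading comes with each control period).
- bot.capture(name): name is "scene" or "top" or "wrist"; returns the picture (400x640x3 uint8, red, green, blue); there is no depth.
- bot.camera_model(name): a dict with "camera_matrix" (3x3 intrinsics, pixels), "R" (3x3) and "t" (3): a world point X has camera coordinates R X + t. Camera axes: x right, y down, z forward; pixel columns grow to the right and rows downward; lengths in mm; the calibration is good to about 2 mm. The wrist camera is an equidistant fisheye: a pixel r from the principal point sees the ray r / f radians off the axis. A picture is of the moment at which its call begins: read the wrist's pose just before it. camera_model takes no time and is no camera call; for the wrist camera it gives the pose at the moment of the call.
- bot.close_job(): hands the job in; it is judged then, once.
The state is a dict: "time": time; "joint_positions": joint angles; "dq": joint speeds; "tau": joint torques, N m; "tool_pos": TCP position; "tcp_rot": TCP orientation; "contact_force": force on the tool from outside, world axes, zero at the start; "moment": the same for the moment, N m; "grip_width": finger opening in mm; "finger_force": force on a finger pad.
Only numpy, scipy, OpenCV 4.12 (cv2) and the standard library are available. Lean on these libraries where they do the work, as an engineer would, in place of code of your own. Each camera call takes 0.05 s, during which the arm holds its last target. There are 200 camera calls.

## Working session

There is one attempt and no reset: what is moved stays moved. The work goes in short steps, Python scripts to look and compute and a tool call to move; the robot and the scene stay as the last step left them, time stands still between calls to the robot, and variables do not carry over. Pictures are saved under pics/ and viewed, at most 10 in all, crops included, and the job is handed in when it is done.

Besides the shell and the picture viewer there is one more tool, called after "Call:" as name(argument=value, ...) on one line, values as JSON. carry_out: Moves the arm, as the interface text tells. Its arguments: {"type":"object","properties":{"plan":{"type":"array"},"gripper":{"type":"number"}},"required":["plan"]}

```bash
mkdir -p pics; python3 - <<'E'
from plant import bot
import cv2
for n in("scene","top"):
    im=bot.capture(n); cv2.imwrite(f"pics/{n}0.png",im[:,:,::-1])
    m=bot.camera_model(n); print(n,m)
print(bot.get_obs(),bot.grip_point_offset)
E
```

```text
scene {'camera_matrix': array([[435.17894963,   0.        , 320.24819268],
       [  0.        , 435.17894963, 203.50881399],
       [  0.        ,   0.        ,   1.        ]]), 'R': array([[-0.64101359, -0.76733911,  0.0170959 ],
       [-0.53657364,  0.43208962, -0.72483604],
       [ 0.54880808, -0.47380296, -0.68870926]]), 't': array([ 318.25804092,  316.81138158, 1367.52630527])}
top {'camera_matrix': array([[432.50103016,   0.        , 322.60261602],
       [  0.        , 432.50103016, 192.41672549],
       [  0.        ,   0.        ,   1.        ]]), 'R': array([[ 0.01296213, -0.99979328,  0.01566461],
       [-0.99275616, -0.01473911, -0.11923915],
       [ 0.11944538, -0.01400555, -0.99274198]]), 't': array([ -20.52141964,  536.63171607, 1415.94893288])}
{'time': 0.1, 'joint_positions': array([-1.38001400e+00,  3.42649644e-01,  1.52493542e+00, -1.11187297e-05,
        1.27538068e+00, -1.46023991e-01]), 'dq': array([-0.00059459, -0.00157187, -0.0032289 ,  0.00085205,  0.00181594,
       -0.0002605 ]), 'tau': array([ 1.65262820e-03, -4.32003307e+01, -2.44695371e+01,  7.18154199e-02,
        5.26594778e-02, -4.29363229e-05]), 'tool_pos': array([ 173.43518034, -495.13912665,  226.11135926]), 'tcp_rot': array([-3.14023263e+00, -1.89273078e-04,  3.36809431e-01]), 'contact_force': array([-1.03203937,  0.30038446,  0.30246923]), 'moment': array([0.00568767, 0.01607982, 0.00107863]), 'finger_force': 0.0, 'grip_width': 91.58974789511501} 18.8
```

View pics/scene0.png

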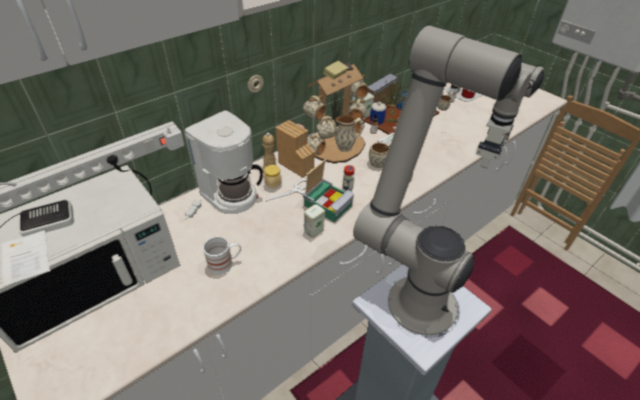

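View pics/top0.png

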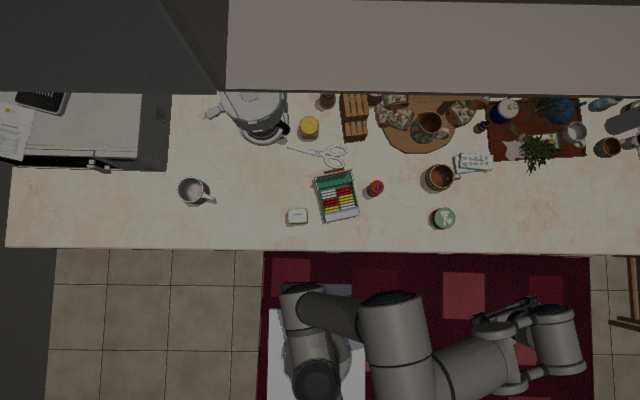

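The tea box is near (338,196) in the top view and (328,198) in the scene view. The lid stands up at its far side, the carton is at (297,215) and the jar at (375,187). Next I'll enlarge both.

```bash
python3 - <<'E'
import cv2,numpy as np
a=cv2.imread("pics/top0.png")[155:235,280:390]; b=cv2.imread("pics/scene0.png")[155:245,285:375]
a=cv2.resize(a,None,fx=4,fy=4,interpolation=cv2.INTER_CUBIC);b=cv2.resize(b,None,fx=4,fy=4,interpolation=cv2.INTER_CUBIC)
c=np.zeros((360,800,3),np.uint8);c[:320,:440]=a;c[:360,440:800]=b
cv2.imwrite("pics/crop0.png",c)
E
```

```text
(no output)
```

View pics/crop0.png

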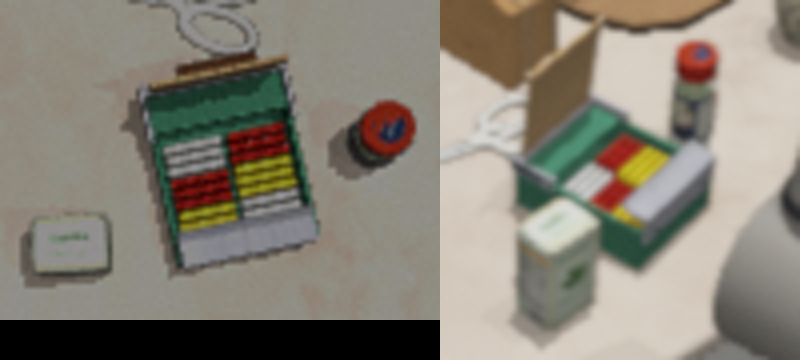

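Top-view crop: the lip's outer corners are at crop (182,266) and (317,240), the lid's upper edge runs (163,87)–(287,60), and the dark ledge shows behind it. In the scene crop the lid's top corners are at (527,75) and (603,20). I'll triangulate from these.

```bash
cat > h.py <<'E'
from plant import bot
import numpy as np, cv2
def ray(n,p):
    m=bot.camera_model(n); R,t=np.array(m["R"]),np.array(m["t"])
    d=R.T@np.linalg.solve(m["camera_matrix"],[p[0],p[1],1.]); return -R.T@t,d/np.linalg.norm(d)
def onz(n,p,z):
    c,d=ray(n,p); return c+d*(z-c[2])/d[2]
def tri(p,q):
    c,d=ray("top",p);e,f=ray("scene",q)
    s=np.linalg.lstsq(np.c_[d,-f],e-c,rcond=None)[0]
    a,b=c+d*s[0],e+f*s[1]; return (a+b)/2,np.linalg.norm(a-b)
T=lambda x,y:(280+x/4-.4,155+y/4-.4)
S=lambda x,y:(285+(x-440)/4-.4,155+y/4-.4)
E
python3 - <<'E'
from h import *
np.set_printoptions(precision=1,suppress=True)
L,R=onz("top",T(182,267),66),onz("top",T(318,240),66)
l2,r2=onz("top",T(140,90),60.5),onz("top",T(288,62),60.5)
print("lip outer",L,R,"plates far",l2,r2)
for v in(R-L,r2-l2): print(np.linalg.norm(v),np.arctan2(v[0],-v[1]))
for v in((L-l2),(R-r2)): print(np.linalg.norm(v[:2]),np.arctan2(-v[1],-v[0]))
print(tri(T(163,86),S(527,75)),tri(T(287,60),S(603,20)))
print("lip scene",tri(T(318,240),S(714,160)))
print("jar",onz("top",T(388,128),109),"carton",onz("top",T(72,230),107))
print("cams",ray("top",(320,200)),ray("scene",(320,200))[0])
for a in((354,118),(285,128),(309,128)): print(onz("top",a,80))
E
```

```text
lip outer [438.4 -21.9  66. ] [ 461.9 -132.3   66. ] plates far [583.9  14.4  60.5] [ 609.2 -107.6   60.5]
112.85468923875304 0.2095133845025934
124.55430578759464 0.204509697009919
149.97525187767764 0.2443607755438905
149.40125801344175 0.1661744221784799
(array([574.3,  -0.9, 161.1]), np.float64(7.679930527907037)) (array([591.5, -99. , 166.5]), np.float64(2.284187538021847))
lip scene (array([ 462.5, -132.3,   62.1]), np.float64(0.9988740433455761))
jar [ 548.8 -183.5  109. ] carton [464.2  66.1 107. ]
cams (array([ 363.9,    7.2, 1470. ]), array([ 0.1, -0. , -1. ])) [-376.5  755.3 1166. ]
[ 780.7 -113.1   80. ]
[742.8 114.2  80. ]
[744.2  35.2  80. ]
```

Call:
carry_out(gripper=1, plan=[{"tx":30,"ty":30,"tz":5,"rz":-0.013},{"tx":30,"ty":30,"tz":5,"rz":-0.013},{"tx":30,"ty":30,"tz":5,"rz":-0.013},{"tx":30,"ty":30,"tz":5,"rz":-0.013},{"tx":30,"ty":30,"tz":5,"rz":-0.013},{"tx":30,"ty":30,"rz":-0.013},{"tx":30,"ty":30,"rz":-0.013},{"tx":30,"ty":30,"rz":-0.013},{"tx":30,"ty":30,"rz":-0.013},{"tx":30,"ty":30,"rz":-0.013},{"tx":30,"ty":30},{"tx":30,"ty":30}])

```text
invalid input at $.plan[0]: expected keys tx, ty, tz, rx, ry, rz
```

Call:
carry_out(gripper=1, plan=[{"tx":30,"ty":30,"tz":5,"rx":0,"ry":0,"rz":-0.013},{"tx":30,"ty":30,"tz":5,"rx":0,"ry":0,"rz":-0.013},{"tx":30,"ty":30,"tz":5,"rx":0,"ry":0,"rz":-0.013},{"tx":30,"ty":30,"tz":5,"rx":0,"ry":0,"rz":-0.013},{"tx":30,"ty":30,"tz":5,"rx":0,"ry":0,"rz":-0.013},{"tx":30,"ty":30,"tz":0,"rx":0,"ry":0,"rz":-0.013},{"tx":30,"ty":30,"tz":0,"rx":0,"ry":0,"rz":-0.013},{"tx":30,"ty":30,"tz":0,"rx":0,"ry":0,"rz":-0.013},{"tx":30,"ty":30,"tz":0,"rx":0,"ry":0,"rz":-0.013},{"tx":30,"ty":30,"tz":0,"rx":0,"ry":0,"rz":-0.013},{"tx":30,"ty":30,"tz":0,"rx":0,"ry":0,"rz":0},{"tx":30,"ty":30,"tz":0,"rx":0,"ry":0,"rz":0}])

```text
time: 1.3
tool_pos: [534.4, -133.9, 251.4]
tcp_rot: [-3.141, 0.001, 0.207]
contact_force: [0.2, -0.6, 0.5]
grip_width: 1.9
finger_force: 0.0
```

Call:
carry_out(plan=[{"tx":30,"ty":31,"tz":0,"rx":0,"ry":0,"rz":0},{"tx":30,"ty":31,"tz":0,"rx":0,"ry":0,"rz":0},{"tx":29,"ty":31,"tz":0,"rx":0,"ry":0,"rz":0},{"tx":0,"ty":0,"tz":0,"rx":0,"ry":0,"rz":0},{"tx":0,"ty":0,"tz":0,"rx":0,"ry":0,"rz":0}])

```text
time: 1.8
tool_pos: [622.5, -41.7, 250.6]
tcp_rot: [-3.141, 0.002, 0.209]
contact_force: [-0.6, -0.7, 0.6]
grip_width: 0.6
finger_force: 0.0
```

```bash
python3 - <<'E'
from h import *
a=bot.capture("wrist")[:,:,::-1]; b=bot.capture("scene")[:,:,::-1][125:245,275:395]
cv2.imwrite("pics/w1s.png",b)
c=np.zeros((400,800,3),np.uint8); c[:320,:512]=cv2.resize(a,(512,320)); c[:288,512:]=cv2.resize(b,(288,288))
cv2.imwrite("pics/w1.png",c)
E
```

```text
(no output)
```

View pics/w1.png

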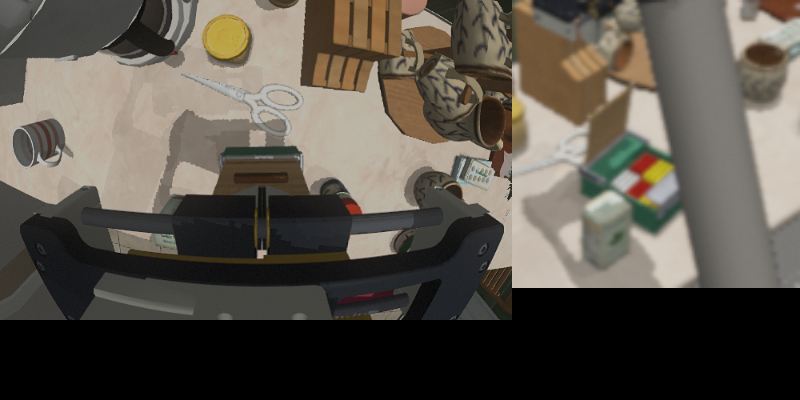

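The wrist view shows the lid's outer face: dark ledge at about (233–287, 177), hinge side at row 152, fingers centred over it. I'll check it against the predicted points.

```bash
cat >> h.py <<'E'
C=np.array([523.3,-61.8,0]);Y=.207
ux=np.array([np.cos(Y),np.sin(Y),0]);uy=np.array([-np.sin(Y),np.cos(Y),0]);uz=np.array([0,0,1.])
def lid(r,y,n,a,s=.0015):
    return C+ux*(71-s*1e3-r*np.cos(a)+n*np.sin(a))+uy*y+uz*(54.5+r*np.sin(a)+n*np.cos(a))
def wp(X):
    m=bot.camera_model("wrist");K=np.array(m["camera_matrix"]);p=np.array(m["R"])@X+m["t"]
    th=np.arctan2(np.hypot(p[0],p[1]),p[2]);d=p[:2]/np.hypot(*p[:2])*th
    return d*[K[0,0],K[1,1]]+K[:2,2]
E
python3 - <<'E'
from h import *
np.set_printoptions(precision=1,suppress=True)
for a in(1.4,1.48,1.56): print(a,[.8*wp(lid(r,y,n,a)) for r,y,n in((72,32,12),(72,-32,12),(84,0,12),(0,54,2),(0,-54,2))])
print("plates far",[.8*wp(C+ux*75+uy*y+uz*60.5) for y in(60,-60)])
m=bot.camera_model("wrist");print(-np.array(m["R"]).T@m["t"])
E
```

```text
1.4 [array([234.1, 177.2]), array([286.3, 177.2]), array([260.1, 182.5]), array([224.8, 158.5]), array([296.4, 158.4])]
1.48 [array([234. , 172.7]), array([286.4, 172.7]), array([260.1, 177.1]), array([224.8, 158.4]), array([296.3, 158.4])]
1.56 [array([233.9, 168. ]), array([286.5, 168. ]), array([260.1, 171.5]), array([224.8, 158.4]), array([296.3, 158.3])]
plates far [array([220.2, 157.3]), array([300.9, 157.2])]
[697.5 -27.5 410.6]
```

Call:
carry_out(plan=[{"tx":0,"ty":0,"tz":-30,"rx":0,"ry":0,"rz":0},{"tx":0,"ty":0,"tz":-30,"rx":0,"ry":0,"rz":0},{"tx":0,"ty":0,"tz":-30,"rx":0,"ry":0,"rz":0},{"tx":0,"ty":0,"tz":-30,"rx":0,"ry":0,"rz":0},{"tx":0,"ty":0,"tz":-15,"rx":0,"ry":0,"rz":0},{"tx":0,"ty":0,"tz":0,"rx":0,"ry":0,"rz":0},{"tx":-10,"ty":-2,"tz":0,"rx":0,"ry":0,"rz":0},{"tx":-10,"ty":-2,"tz":0,"rx":0,"ry":0,"rz":0},{"tx":0,"ty":0,"tz":0,"rx":0,"ry":0,"rz":0}])

```text
time: 2.8
tool_pos: [602.1, -47.6, 118.4]
tcp_rot: [3.141, -0.001, 0.205]
contact_force: [0.3, -0.3, -0.4]
grip_width: 0.5
finger_force: 0.0
```

Call:
carry_out(plan=[{"tx":-4.5,"ty":-1,"tz":-2,"rx":0,"ry":0,"rz":0},{"tx":-4.5,"ty":-1,"tz":-2,"rx":0,"ry":0,"rz":0},{"tx":-5.7,"ty":-1.2,"tz":-1.5,"rx":0,"ry":0,"rz":0},{"tx":-5.7,"ty":-1.2,"tz":-1.5,"rx":0,"ry":0,"rz":0},{"tx":-5.3,"ty":-1.1,"tz":-2.5,"rx":0,"ry":0,"rz":0},{"tx":-5.3,"ty":-1.1,"tz":-2.5,"rx":0,"ry":0,"rz":0},{"tx":-4.8,"ty":-1,"tz":-3.6,"rx":0,"ry":0,"rz":0},{"tx":-4.8,"ty":-1,"tz":-3.6,"rx":0,"ry":0,"rz":0},{"tx":-3.9,"ty":-0.8,"tz":-4.5,"rx":0,"ry":0,"rz":0},{"tx":-3.9,"ty":-0.8,"tz":-4.5,"rx":0,"ry":0,"rz":0},{"tx":0,"ty":0,"tz":0,"rx":0,"ry":0,"rz":0}])

```text
time: 3.9
tool_pos: [553.2, -56.7, 87.8]
tcp_rot: [-3.141, 0.002, 0.207]
contact_force: [-0.8, 0.3, 0.1]
grip_width: 0.5
finger_force: 0.1
```

```bash
python3 - <<'E'
from h import *
a=bot.capture("wrist")[:,:,::-1]; b=bot.capture("scene")[:,:,::-1][125:245,275:395];t=bot.capture("top")[:,:,::-1][155:235,280:390]
c=np.zeros((400,800,3),np.uint8); c[:,:400]=a[100:400,170:470][:, :].repeat(1,0) if 0 else cv2.resize(a[100:400,170:470],(400,400)); c[:200,400:600]=cv2.resize(b,(200,200));c[200:,400:675]=cv2.resize(t,(275,200))
cv2.imwrite("pics/w2.png",c)
E
```

```text
(no output)
```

View pics/w2.png

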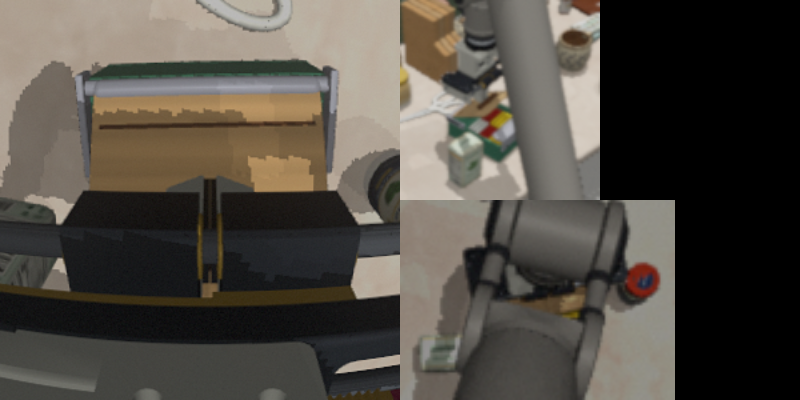

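The lid is folding with the finger (scene inset), and the hinge bar is still at the rear of its slots. I'll continue down the arc.

Call:
carry_out(plan=[{"tx":-2.8,"ty":-0.6,"tz":-4,"rx":0,"ry":0,"rz":0},{"tx":-2.8,"ty":-0.6,"tz":-4,"rx":0,"ry":0,"rz":0},{"tx":-1.9,"ty":-0.4,"tz":-4,"rx":0,"ry":0,"rz":0},{"tx":-1.2,"ty":-0.2,"tz":-4,"rx":0,"ry":0,"rz":0},{"tx":-0.8,"ty":-0.2,"tz":-4,"rx":0,"ry":0,"rz":0},{"tx":-0.6,"ty":-0.1,"tz":-4,"rx":0,"ry":0,"rz":0},{"tx":-0.5,"ty":-0.1,"tz":-3,"rx":0,"ry":0,"rz":0},{"tx":0,"ty":0,"tz":-2,"rx":0,"ry":0,"rz":0},{"tx":0,"ty":0,"tz":0,"rx":0,"ry":0,"rz":0}])

```text
time: 4.95
tool_pos: [543.2, -58.9, 59.2]
tcp_rot: [-3.141, 0.001, 0.207]
contact_force: [-0.1, -0.3, 0.1]
grip_width: 0.9
finger_force: 0.3
```

Call:
carry_out(plan=[{"tx":0,"ty":0,"tz":-1,"rx":0,"ry":0,"rz":0},{"tx":0,"ty":0,"tz":-1,"rx":0,"ry":0,"rz":0},{"tx":0,"ty":0,"tz":-0.5,"rx":0,"ry":0,"rz":0},{"tx":0,"ty":0,"tz":0,"rx":0,"ry":0,"rz":0}])

```text
time: 5.35
tool_pos: [543.4, -58.9, 57.0]
tcp_rot: [-3.142, 0.0, 0.207]
contact_force: [-0.8, -0.6, 0.4]
grip_width: 0.5
finger_force: 0.4
```

Call:
carry_out(plan=[{"tx":0,"ty":0,"tz":-0.5,"rx":0,"ry":0,"rz":0},{"tx":0,"ty":0,"tz":-0.5,"rx":0,"ry":0,"rz":0},{"tx":0,"ty":0,"tz":0,"rx":0,"ry":0,"rz":0}])

```text
time: 5.65
tool_pos: [543.5, -58.9, 56.4]
tcp_rot: [3.141, -0.0, 0.207]
contact_force: [-2.5, -0.1, 5.4]
grip_width: 0.6
finger_force: 2.6
```

```bash
python3 - <<'E'
from h import *
np.set_printoptions(precision=2,suppress=True)
a=bot.capture("wrist")[:,:,::-1]; b=bot.capture("scene")[:,:,::-1][155:235,285:365]
c=np.zeros((400,800,3),np.uint8); c[:,:400]=cv2.resize(a[100:400,170:470],(400,400)); c[:,400:]=cv2.resize(b,(400,400))
cv2.imwrite("pics/w3.png",c)
o=bot.get_obs();print(o["tool_pos"],o["contact_force"])
E
```

```text
[543.53 -58.89  56.44] [-2.78  0.02  5.62]
```

View pics/w3.png

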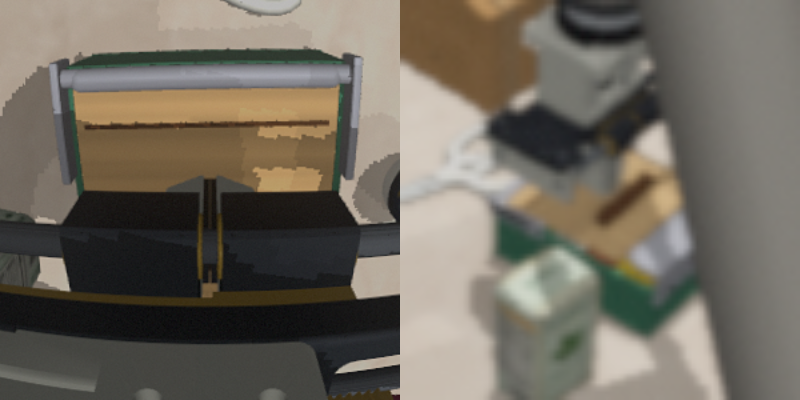

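The lid is flat with about 5.5 N of press. The ledge lies just ahead of the finger, at (627,200) in the picture. Now I'll push towards the lip.

Call:
carry_out(plan=[{"tx":-2.9,"ty":-0.6,"tz":0,"rx":0,"ry":0,"rz":0},{"tx":-2.9,"ty":-0.6,"tz":0,"rx":0,"ry":0,"rz":0},{"tx":-2.9,"ty":-0.6,"tz":0,"rx":0,"ry":0,"rz":0},{"tx":-2.9,"ty":-0.6,"tz":0,"rx":0,"ry":0,"rz":0},{"tx":-2.9,"ty":-0.6,"tz":0,"rx":0,"ry":0,"rz":0},{"tx":-2.9,"ty":-0.6,"tz":0,"rx":0,"ry":0,"rz":0},{"tx":0,"ty":0,"tz":0,"rx":0,"ry":0,"rz":0}])

```text
time: 6.45
tool_pos: [525.9, -62.9, 56.3]
tcp_rot: [3.141, -0.0, 0.207]
contact_force: [1.7, -1.4, 5.3]
grip_width: 0.4
finger_force: 3.0
```

Call:
carry_out(plan=[{"tx":-2.9,"ty":-0.6,"tz":0,"rx":0,"ry":0,"rz":0},{"tx":-2.9,"ty":-0.6,"tz":0,"rx":0,"ry":0,"rz":0},{"tx":-2.9,"ty":-0.6,"tz":0,"rx":0,"ry":0,"rz":0},{"tx":-2.9,"ty":-0.6,"tz":0,"rx":0,"ry":0,"rz":0},{"tx":-2.9,"ty":-0.6,"tz":0,"rx":0,"ry":0,"rz":0},{"tx":0,"ty":0,"tz":0,"rx":0,"ry":0,"rz":0}])

```text
time: 7.05
tool_pos: [511.5, -66.1, 56.3]
tcp_rot: [3.141, -0.0, 0.207]
contact_force: [2.5, -1.8, 5.6]
grip_width: 0.3
finger_force: 2.9
```

```bash
python3 - <<'E'
from h import *
np.set_printoptions(precision=2,suppress=True)
a=bot.capture("wrist")[:,:,::-1]; b=bot.capture("scene")[:,:,::-1][155:235,285:365]
c=np.zeros((400,800,3),np.uint8); c[:,:400]=cv2.resize(a[100:400,170:470],(400,400)); c[:,400:]=cv2.resize(b,(400,400))
cv2.imwrite("pics/w4.png",c)
o=bot.get_obs();print(o["tool_pos"],o["contact_force"])
for x,y,z in((36,60,60.5),(75,60,60.5),(75,-60,60.5),(71,0,58),(41,0,58)):
  print(x,y,(wp(C+ux*x+uy*y+uz*z)-[170,100])*4/3)
E
```

```text
[511.47 -66.09  56.29] [ 2.27 -3.27  6.66]
36 60 [55.05 88.83]
75 60 [50.06 -9.01]
75 -60 [360.58  -9.88]
71 0 [204.76  -5.36]
41 0 [204.91  72.8 ]
```

View pics/w4.png

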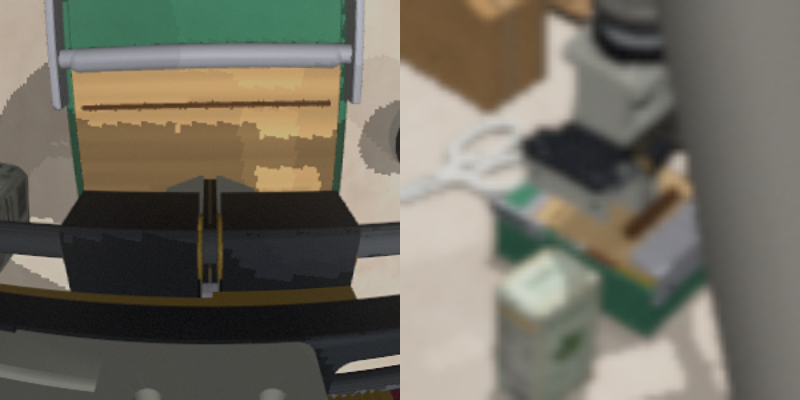

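The lid is under way: the bar is at row 57 with the plate ends at row 105, so the slide is about 21 mm. About 9 mm remain.

Call:
carry_out(plan=[{"tx":-2,"ty":-0.4,"tz":0,"rx":0,"ry":0,"rz":0},{"tx":-2,"ty":-0.4,"tz":0,"rx":0,"ry":0,"rz":0},{"tx":-2,"ty":-0.4,"tz":0,"rx":0,"ry":0,"rz":0},{"tx":-2,"ty":-0.4,"tz":0,"rx":0,"ry":0,"rz":0},{"tx":0,"ty":0,"tz":0,"rx":0,"ry":0,"rz":0}])

```text
time: 7.65
tool_pos: [506.1, -67.4, 56.6]
tcp_rot: [3.14, -0.006, 0.206]
contact_force: [10.8, 1.1, 0.7]
grip_width: 0.3
finger_force: 5.3
```

```bash
python3 - <<'E'
from h import *
np.set_printoptions(precision=2,suppress=True)
a=bot.capture("wrist")[:,:,::-1]; b=bot.capture("scene")[:,:,::-1][155:235,285:365]
c=np.zeros((400,800,3),np.uint8); c[:,:400]=cv2.resize(a[100:400,170:470],(400,400)); c[:,400:]=cv2.resize(b,(400,400))
cv2.imwrite("pics/w5.png",c)
o=bot.get_obs();print(o["tool_pos"],o["contact_force"])
for x,y,z in((36,60,60.5),(75,60,60.5),(71,0,58),(41,0,58)):
  print(x,y,(wp(C+ux*x+uy*y+uz*z)-[170,100])*4/3)
E
```

```text
[506.06 -67.34  56.61] [10.96  1.04  1.32]
36 60 [54.2  75.01]
75 60 [ 50.18 -22.75]
71 0 [204.36 -19.63]
41 0 [204.51  58.37]
```

View pics/w5.png

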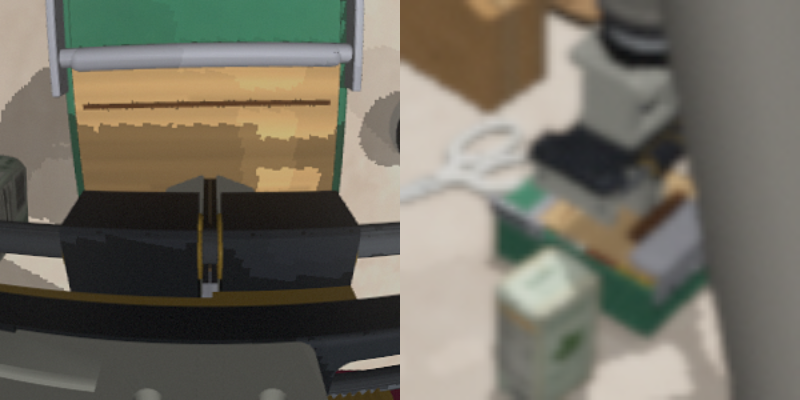

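Call:
carry_out(plan=[{"tx":-0.5,"ty":-0.1,"tz":-0.5,"rx":0,"ry":0,"rz":0},{"tx":-1,"ty":-0.2,"tz":0,"rx":0,"ry":0,"rz":0},{"tx":-1,"ty":-0.2,"tz":0,"rx":0,"ry":0,"rz":0},{"tx":0,"ty":0,"tz":0,"rx":0,"ry":0,"rz":0}])

```text
time: 8.15
tool_pos: [504.6, -67.8, 56.5]
tcp_rot: [3.139, -0.008, 0.206]
contact_force: [12.4, 2.2, 2.0]
grip_width: 0.4
finger_force: 6.5
```

```bash
python3 - <<'E'
from h import *
a=bot.capture("wrist").astype(int); cv2.imwrite("pics/w6full.png",a[:,:,::-1].astype(np.uint8))
p=cv2.imread("pics/w5.png")[:,:400][:,:,::-1]; p=cv2.resize(p,(300,300),interpolation=cv2.INTER_AREA).astype(int)
n=a[100:400,170:470]
for c in(p,n):
    print("bar sat",[int(np.ptp(c[r,140])) for r in range(25,62)])
    print("plate r-b",[int(c[r,41,0]-c[r,41,2]) for r in range(55,85)], "v",[int(c[r,41,0]) for r in range(55,85)])
E
```

```text
bar sat [57, 58, 57, 58, 56, 54, 47, 16, 6, 5, 7, 7, 10, 10, 10, 10, 10, 9, 10, 8, 7, 7, 7, 7, 3, 26, 70, 85, 86, 84, 83, 86, 87, 88, 89, 89, 91]
plate r-b [-9, -8, -9, -9, -10, -10, -10, -9, -9, -8, -9, -8, -9, -9, -9, -10, -8, 3, 14, 20, 22, 21, 21, 20, 21, 20, 21, 20, 19, 20] v [159, 160, 158, 158, 157, 157, 157, 157, 156, 156, 156, 156, 155, 154, 155, 154, 148, 122, 115, 121, 124, 123, 124, 123, 123, 122, 123, 122, 121, 122]
bar sat [57, 57, 57, 56, 57, 56, 28, 5, 4, 7, 7, 7, 10, 10, 11, 11, 11, 13, 9, 9, 8, 9, 6, 6, 9, 29, 72, 90, 85, 83, 86, 86, 88, 87, 88, 90, 93]
plate r-b [-10, -9, -9, -11, -10, -9, -9, -10, -9, -9, -10, -10, -10, -8, -7, -9, -10, 10, 20, 22, 21, 21, 20, 22, 20, 19, 19, 21, 20, 22] v [158, 156, 157, 156, 156, 156, 156, 155, 155, 154, 154, 155, 153, 153, 154, 157, 143, 128, 121, 122, 123, 124, 124, 124, 123, 121, 121, 124, 122, 122]
```

```bash
python3 - <<'E'
from h import *
m=bot.camera_model("wrist");K=np.array(m["camera_matrix"]);R=np.array(m["R"]);c0=-R.T@m["t"];tcp0=np.array(bot.get_obs()["tool_pos"])
def cast(col,row,z,tcp):
    v=np.array([(col+170-K[0,2])/K[0,0],(row+100-K[1,2])/K[1,1]]);th=np.hypot(*v)
    d=R.T@np.r_[np.sin(th)*v/th,np.cos(th)];c=c0+(tcp-tcp0);X=c+d*(z-c[2])/d[2]
    return round(float((X-C)@ux),1)
for f,tcp in(("w3",[543.5,-58.9,56.4]),("w4",[511.5,-66.1,56.3]),("w5",[506.1,-67.3,56.6]),("w6",tcp0)):
    if f=="w6": p=cv2.imread("pics/w6full.png")[100:400,170:470]
    else: p=cv2.resize(cv2.imread(f"pics/{f}.png")[:,:400],(300,300),interpolation=cv2.INTER_AREA)
    p=p.astype(int); s=np.ptp(p[:,140],axis=1)<22
    r=np.where(s[20:90])[0]+20; pl=p[:,41 if f!="w3" else 49]; d=pl[:,2]-pl[:,0]
    print(f,"bar rows",r.min(),r.max(),"x",cast(140,(r.min()+r.max())/2,54.5+2,np.array(tcp)),"plate r-b",[(i,int(d[i])) for i in range(60,150,4)] if f=="w3" else "", "plate end x",[cast(41,q,60.5,np.array(tcp)) for q in(72,78)])
print(cast(49,137,60.5,np.array([543.5,-58.9,56.4])))
E
```

```text
w3 bar rows 37 66 x 75.2 plate r-b [(60, -7), (64, -5), (68, 1), (72, 0), (76, 2), (80, 0), (84, 2), (88, 2), (92, 3), (96, 1), (100, 0), (104, 1), (108, 2), (112, 0), (116, -1), (120, -2), (124, -3), (128, -4), (132, -4), (136, -5), (140, 19), (144, 21), (148, 18)] plate end x [65.8, 62.5]
w4 bar rows 33 50 x 47.6 plate r-b  plate end x [33.0, 29.8]
w5 bar rows 32 49 x 42.6 plate r-b  plate end x [27.5, 24.2]
w6 bar rows 32 49 x 41.0 plate r-b  plate end x [25.9, 22.6]
28.1
```

The bar has travelled 29 mm relative to the plates, so the slide is home, and the box now moves along with the tool. I'll relax the push and lift clear.

Call:
carry_out(plan=[{"tx":1,"ty":0.2,"tz":0.5,"rx":0,"ry":0,"rz":0},{"tx":1,"ty":0.2,"tz":0.5,"rx":0,"ry":0,"rz":0},{"tx":1,"ty":0.2,"tz":1,"rx":0,"ry":0,"rz":0},{"tx":1,"ty":0.2,"tz":2,"rx":0,"ry":0,"rz":0},{"tx":1,"ty":0.2,"tz":3,"rx":0,"ry":0,"rz":0},{"tx":2,"ty":0.4,"tz":5,"rx":0,"ry":0,"rz":0},{"tx":2,"ty":0.4,"tz":10,"rx":0,"ry":0,"rz":0},{"tx":0,"ty":0,"tz":20,"rx":0,"ry":0,"rz":0},{"tx":0,"ty":0,"tz":30,"rx":0,"ry":0,"rz":0},{"tx":0,"ty":0,"tz":30,"rx":0,"ry":0,"rz":0},{"tx":0,"ty":0,"tz":0,"rx":0,"ry":0,"rz":0}])

```text
time: 9.3
tool_pos: [511.9, -66.1, 161.8]
tcp_rot: [3.138, -0.006, 0.207]
contact_force: [0.3, 0.9, 0.2]
grip_width: 0.7
finger_force: 0.0
```

```bash
python3 - <<'E'
from h import *
a=bot.capture("wrist")[:,:,::-1]; b=bot.capture("scene")[:,:,::-1][155:235,285:365]
c=np.zeros((400,800,3),np.uint8); c[:,:400]=cv2.resize(a[100:400,170:470],(400,400)); c[:,400:]=cv2.resize(b,(400,400))
cv2.imwrite("pics/w7.png",c)
E
```

```text
(no output)
```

View pics/w7.png

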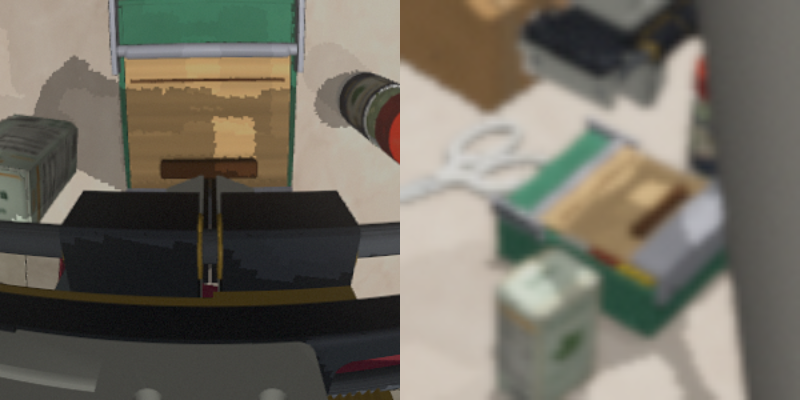

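The lid lies flat under the steel lip (edge near (690,215)), the hinge bar is near the front of its slots, and the fingers are clear. Handing in.

```bash
python3 -c "
from plant import bot
print(bot.close_job())"
```

```text
the job is handed in; nothing more can be done
None
```

The tea box is shut and handed in at about 9 s of the 38 s: the last picture shows the lid flat with its edge under the lip and the fingers clear, and its slide measured about 29 of 30 mm home. The box shifted only about 2 mm, and no verdict came back on handing in.

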